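Wedge open a stuck two-part moulding form

TASK

The two halves of the wooden moulding form are stuck together on their dowels. Take the tapered wedge from the stand and push it down into the seam notches at the two ends in turn, a part of the way at each end first, so that neither end ever gets more than about 10 mm further open than the other, until the seam stands at least 15 mm open at both ends; then put the wedge back in its own slot of the stand. Do not pry with the fingers.

Things in the scene. Friction and masses are not known exactly. Their poses are not given: they have to be found in the camera images.
- form: Plywood base board of the split form, 220 x 160 x 18 mm, screwed to the bench; origin: centre of its underside, x along the seam towards end A, z up. On it stand two brown wooden halves, each 200 mm long, 58 mm wide, 80 mm high, meeting flush at the seam on two hidden dowels that protrude 12 mm. Form top 98 mm above the bench. Notch middles: 75 mm from the centre along +x (end A) and -x (B).
- half_left: Half on the +y side of the seam. Origin: on its seam face at the middle of the notch of end A, level with its underside (18 mm above the bench); axes as form. Notches run 52 mm inwards from each end, open on top and at the end: a straight 6 mm slot down to the board, widened by 45 degree chamfers in the top 8 mm to a 22 mm mouth. Chamfers' lower edges: 72 mm above this origin.
- half_right: Mirror image of half_left, -y side. Origin: same point of end A; both origins coincide when closed, their horizontal distance is the opening of end A. Halves can only spread level over the board: a wedge pushed down at one end opens that end alone, both halves moving, against about 5 N of press-fit friction (some 15 N down); they stay where left. Opens to 26 mm at most; closed at the start.
- end_b_left (a point): On half_left: the same point at end B (middle of that notch, on the seam face, level with the underside), 150 mm along -x from the half's origin.
- end_b_right (a point): On half_right: the same point at end B. Its horizontal distance from end_b_left is the opening of end B.
- wedge: Pale wood, 160 g, hangs upright. Origin: middle of its lower edge (tip), z up. Blade 70 mm high, 30 mm wide in x, 4 mm thick in y at the tip, 28.7 mm at the top. Then a collar 66 x 34 x 8 mm, then a rectangular handle, x 34, y 30 mm, 78 to 128 mm above the origin: grip across y at 108. With x along the seam and its tip d below the chamfers' lower edges it opens that end to 0.353 d - 2 mm.
- stand: Plywood stand, 180 (x) x 72 mm, fixed; origin: centre of its underside; top 85 mm above the bench. Two slots, 44 (x) x 38 mm, at x = +44 and -44 mm. One holds the wedge by its collar, tip 15 mm above the bench, wedge's x along the stand's x; the other holds a slicker: round handle up to 143 mm above the bench, straight blunt 28 mm thick blade that does not fit the notches.
Not all that is in view belongs to the job. What is shaped like the wedge but green is not meant.

How it is judged:
On the way, in this order (a step that is already met when the one before it is completed fails the run):
1. one end of the seam is at least 4 mm open ((horizontal distance between half_left and half_right above 0.004 m or horizontal distance between end_b_left and end_b_right above 0.004 m)), for 0.1 s.
2. both ends are at least 4 mm open (horizontal distance between half_left and half_right above 0.004 m and horizontal distance between end_b_left and end_b_right above 0.004 m), for 0.1 s.
At the end, for the whole second after the job is handed in: The seam is more than 14 mm open at both ends, and the wedge hangs at rest in its own slot, within 20 mm of where it was and within 10 degrees of upright (horizontal distance between half_left and half_right above 0.014 m and horizontal distance between end_b_left and end_b_right above 0.014 m and distance of wedge from where it was at the start of the episode below 0.02 m and angle between wedge's own z axis and vertical below 0.17 rad and linear speed of wedge below 0.02 m/s); the robot touches nothing.
It fails at once if one end got about 13 mm further open than the other (the halves more than 5 degrees out of parallel) (angle between the x axis of half_left and the x axis of half_right, either way round above 0.087 rad).
It fails at once if the fingers or arm pushed on the form (contact force between any of the fingers, the arm and half_left above 3 N or contact force between any of the fingers, the arm and half_right above 3 N).
It also fails if it takes over 69 s, if anything falls off the work surface, if the arm or the gripper's body presses on something with over 40 N, if the wrist force passes 120 N, or if a joint passes its speed limit or range.

ROBOT

A 7-joint arm with a two-finger parallel gripper is mounted at the origin on the work surface. World frame = base frame: x ahead of the robot, y to its left, z up, the work surface at z = 0. Lengths are in m, angles in rad, forces in N, time in s.
With the tool pointing down it reaches from about 0.35 to 0.9 m from the base axis. Payload 8.1 kg.
Tool frame: the origin (TCP) lies midway between the tips of the shut fingers; the grasp point (between the pads) lies arm.grip_point_offset behind it (arm.grip_point_offset is the distance from the TCP to the grasp point, in m); y points along the fingers, z is the direction in which the jaws open and shut, and the axes are right-handed (so a half turn about y gives the same grasp; the last joint's range is limited). The gripper opens to 92 mm and grips with 3 to 60 N. Pads are 19 mm wide; open, the fingers measure 130 mm over their backs; the gripper's body (75 mm by 190 mm) begins 47 mm behind the grasp point.
Start: joints at [1.151, 0.434, 0.025, 1.573, -0.012, 1.134, -0.075], TCP at [0.195, -0.594, 0.203] pointing down, gripper open.
Joint ranges: [-2.62, 2.62], [-0.44, 2.09], [-1.27, 1.32], [0.08, 2.57], [-1.32, 4.46], [0.12, 2], [-2.74, 2.74]. Speed limits (rad/s): [2.22, 2.22, 3.01, 3.01, 3.14, 3.14, 3.14].

INTERFACE

Orientations are given as a rotation vector (axis times angle).
In Python, from cell import arm, get_image, camera_info gives the robot as it stands.
- The arm moves only by the tool carry_out, never from a script. Its argument "steps" is one flat list of numbers, 5 for each row, row after row: the opening, from 0 (shut) to 1 (fully open), then the shift along the world's x, y, z in units of 0.1 m (1.0 is 0.1 m), then the turn about the world's z in units of 45 degrees (1.0 is 45 degrees). In form: [hand, dx, dy, dz, spin, hand, dx, dy, dz, spin, ...]. A call has 1 to 12 rows; each row is the pose to reach, as a shift and turn from the pose commanded when the call began; what a row does not reach only later rows make up. A row lasts 1/10 s, in which the tool goes at most 50 mm and 8.59 degrees, less where a joint would pass 70% of its speed; a pose out of reach is approached as far as the arm can. A call with a number of a shift or a turn outside -1 to 1 is refused whole. A call with a gripper value outside its range is refused whole. The fingers move at their own pace and stop on an object; "grip_force" is the grip in N (left out, the last holds). Time passes only in rows, so rows that repeat a pose let the fingers close. It gives the time, the measured TCP pose, the force and the opening at its end, in the units of the state.
- arm.observe(): the state, without advancing time (a new reading comes with each control period).
- get_image(name): name is "scene" or "top"; returns (picture, depth): 480x640x3 uint8, red, green, blue; 480x640 float32, m along the optical axis (not along the pixel's ray), 0 where there is no reading.
- camera_info(name): a dict with "fovy" (degrees; the focal length in pixels is half the picture's height over the tangent of half this angle, whatever the lens; pixels are square), "cx", "cy" (the principal point, pixels), "dist_coeffs" ([k1, k2, p1, p2, k3] as OpenCV has them; the pictures are not rectified), "R" (3x3) and "t" (3): a world point X has camera coordinates R X + t. Camera axes: x right, y down, z forward; pixel columns grow to the right and rows downward; lengths in m; the calibration is good to about 2 mm. A picture is of the moment at which its call begins. camera_info takes no time and is no camera call.
- arm.sign_off(): hands the job in, once; it reports no verdict.
The state is a dict: "clock": time; "joints": joint angles; "dq": joint speeds; "joint_efforts": joint torques, N m; "position": TCP position; "ee_rot": TCP orientation; "force": force on the tool from outside, world axes, zero at the start; "ft_torque": the same for the moment, N m; "width": opening from 0.0 (shut) to 1.0 (fully open).
Only numpy, scipy, OpenCV 4.12 (cv2) and the standard library are available. Lean on these libraries where they do the work, as an engineer would, in place of code of your own. Each camera call takes 0.05 s, during which the arm holds its last target. There are 200 camera calls.

## Working session

There is one attempt and no reset: what is moved stays moved. The work goes in short steps, Python scripts to look and compute and a tool call to move; the robot and the scene stay as the last step left them, time stands still between calls to the robot, and variables do not carry over. Pictures are saved under pics/ and viewed, about 8 in all and at most 12, crops included, and the job is handed in when it is done.

Besides the shell and the picture viewer there is one more tool, called as name(argument=value, ...) on one line, values as JSON. carry_out: Moves the arm, as the interface text tells. Shifts and turns lie within -1 to 1; 1 stands for 0.1 m of shift or 45 degrees of turn. Its arguments: {"type":"object","properties":{"steps":{"type":"array","items":{"type":"number"}},"grip_force":{"type":"number"}},"required":["steps"]}

```bash
ls; mkdir -p pics; cat > h.py <<'E'
import numpy as np,cv2
from cell import arm,get_image,camera_info
def K(n):
    c=camera_info(n);f=240/np.tan(np.radians(c["fovy"])/2)
    return np.array([[f,0,c["cx"]],[0,f,c["cy"]],[0,0,1.]]),np.array(c["dist_coeffs"],float),np.array(c["R"]),np.array(c["t"])
def ray(n,uv):
    k,d,R,t=K(n);p=cv2.undistortPoints(np.array(uv,float).reshape(-1,1,2),k,d).reshape(-1,2)
    return -R.T@t,np.c_[p,np.ones(len(p))]@R
def onplane(n,uv,z):
    o,r=ray(n,uv);return o+r*((z-o[2])/r[:,2])[:,None]
def cloud(n,dep):
    v,u=np.mgrid[:480,:640];o,r=ray(n,np.c_[u.ravel(),v.ravel()])
    return (o+r*dep.reshape(-1,1)).reshape(480,640,3)
def proj(n,X):
    k,d,R,t=K(n);return cv2.projectPoints(np.array(X,float).reshape(-1,1,3),cv2.Rodrigues(R)[0],t,k,d)[0].reshape(-1,2)
E
python3 - <<'E'
from h import *
for n in("scene","top"):
    p,d=get_image(n);cv2.imwrite(f"pics/{n}0.png",p[...,::-1]);np.savez(f"pics/{n}0",p=p,d=d)
    k,dd,R,t=K(n);print(n,k[0,0],dd,-R.T@t,R[2])
s=arm.observe();print(s);print(arm.grip_point_offset)
E
```

```text
pics
scene 528.8513775165346 [-0.05361545  0.          0.          0.          0.        ] [1.22469349 0.32878649 0.62432997] [-0.73326    -0.30658886 -0.60690448]
top 512.3161490522014 [-0.03499223  0.          0.          0.          0.        ] [0.33229035 0.02493113 0.92118749] [ 0.2141004  -0.01237677 -0.97673325]
{'clock': 0.1, 'joints': array([ 1.15135839,  0.43514732,  0.0249292 ,  1.57397067, -0.01161671,
        1.13399405, -0.07510455]), 'dq': array([-0.00030969,  0.00011162,  0.00014121, -0.00209601, -0.00038504,
       -0.00045897,  0.00053642]), 'joint_efforts': array([ 3.92715301e-03, -6.69132757e+01,  9.88596641e-01, -3.15147221e+01,
       -6.03706576e-02,  3.74093943e-02,  9.11717984e-05]), 'position': array([ 0.19455872, -0.59344799,  0.20204037]), 'ee_rot': array([-0.32785395,  2.05185698, -2.04907438]), 'force': array([0.32363434, 0.14445931, 0.04539852]), 'ft_torque': array([ 0.06589206,  0.05101063, -0.0454407 ]), 'width': 0.998866041021432}
0.0188
```

View pics/scene0.png

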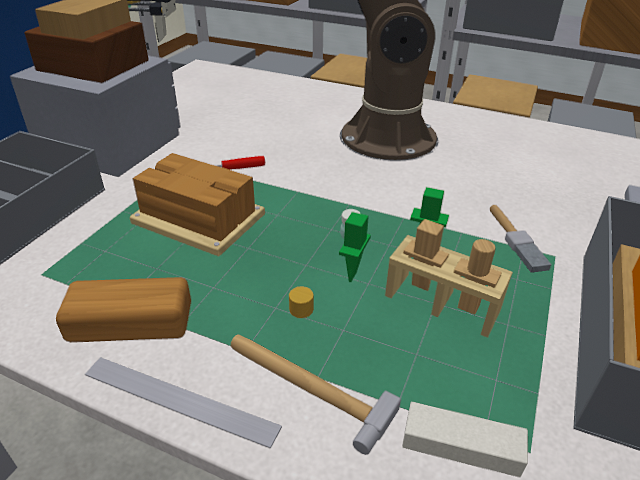

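View pics/top0.png

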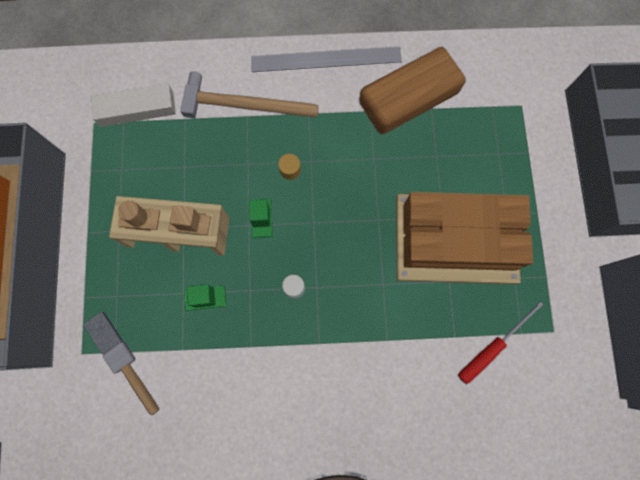

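The scene picture shows the brown form at left (195,200) and the stand at right (450,270). The square-handled wedge is in its near-base slot (428,240) and the round slicker is at (482,258). The top picture has the form at (465,232), the wedge handle at (183,218), the slicker at (130,212), and green decoys at (260,212) and (200,297).

```bash
python3 - <<'E'
from h import *
def rect(m,P,lab):
    q=P[m];r=cv2.minAreaRect((q[:,:2]*1000).astype(np.float32));print(lab,len(q),np.round(r[0],1),np.round(r[1],1),round(r[2],1),"zmed",np.round(np.median(q[:,2]),4))
for n,bs,bf in(("top",(95,180,240,270),(390,180,540,290)),("scene",(380,205,520,340),(120,140,270,260))):
    z=np.load(f"pics/{n}0.npz");P=cloud(n,z["d"]);Z=P[...,2]
    def box(b):
        m=np.zeros(Z.shape,bool);m[b[1]:b[3],b[0]:b[2]]=1;return m
    er=lambda m:cv2.morphologyEx(m.astype(np.uint8),cv2.MORPH_OPEN,np.ones((2,2)))>0
    rect(er(box(bs)&(Z>.080)&(Z<.090)),P,n+" stand top")
    rect(er(box(bf)&(Z>.094)&(Z<.103)),P,n+" form top")
    rect(er(box(bf)&(Z>.014)&(Z<.022)),P,n+" board")
    h=er(box(bs)&(Z>.125)&(Z<.155))
    k,l,st,c=cv2.connectedComponentsWithStats(h.astype(np.uint8))
    for i in range(1,k):
        if st[i,4]>30: rect(l==i,P,n+f" handle {c[i].round()}")
    print(np.percentile(Z[er(box(bf)&(Z>.05))],[5,50,90]))
E
```

```text
top stand top 2529 [503.9 173.2] [428.9 147.8] 59.8 zmed 0.086
top form top 7726 [ 491.9 -171.1] [182.2 471.7] 18.0 zmed 0.0986
top board 1973 [ 487.3 -137.3] [218.2 392.1] 14.6 zmed 0.0186
top handle [131. 212.] 385 [458.  173.3] [387.7  31.4] 54.4 zmed 0.143
top handle [184. 217.] 495 [439.7 140.5] [312.5  43.4] 39.2 zmed 0.1433
[0.06497484 0.09822134 0.10033408]
scene stand top 2203 [819.9 258.2] [184. 801.] 87.0 zmed 0.0847
scene form top 3136 [836.6 -42.5] [1049.4  229.8] 31.4 zmed 0.0967
scene board 1684 [ 775.4 -117.7] [1223.5  328.7] 29.8 zmed 0.0172
scene handle [431. 232.] 465 [783.7 257.9] [892.5  39.4] 6.6 zmed 0.1402
scene handle [484. 251.] 438 [787.8 314.4] [ 33.6 873.6] 89.7 zmed 0.1409
[0.05238024 0.09467613 0.09781738]
```

```bash
cat >> h.py <<'E'
def rect(n,m,z,lab):
    m=cv2.morphologyEx(m.astype(np.uint8),cv2.MORPH_OPEN,np.ones((3,3)));m=cv2.morphologyEx(m,cv2.MORPH_CLOSE,np.ones((3,3)))
    k,l,st,c=cv2.connectedComponentsWithStats(m)
    for i in range(1,k):
        if st[i,4]<100: continue
        v,u=np.nonzero(l==i);q=onplane(n,np.c_[u,v],z)[:,:2]*1000
        r=cv2.minAreaRect(q.astype(np.float32));print(lab,n,st[i,4],"px",c[i].round(),"ctr",np.round(r[0],1),"size",np.round(r[1],1),"ang",round(r[2],1),"mean",q.mean(0).round(1))
def masks(n,p,d,bs,bf):
    P=cloud(n,d);Z=P[...,2]
    def box(b):
        m=np.zeros(Z.shape,bool);m[b[1]:b[3],b[0]:b[2]]=1;return m
    r=lambda b,lo,hi:box(b)&(Z>lo)&(Z<hi)
    rect(n,r(bs,.079,.091),.085,"stand");rect(n,r(bf,.091,.105),.098,"form");rect(n,r(bf,.012,.024),.018,"board");rect(n,r(bs,.137,.149),.143,"handle")
BS={"top":(95,180,240,270),"scene":(380,205,520,340)};BF={"top":(390,180,540,290),"scene":(120,140,270,260)}
E
python3 - <<'E'
from h import *
for n in("top","scene"):
    z=np.load(f"pics/{n}0.npz");masks(n,z["p"],z["d"],BS[n],BF[n])
p=np.load("pics/top0.npz")["p"]
cv2.imwrite("pics/crop.png",np.hstack([cv2.resize(p[180:270,100:240],None,fx=2.8,fy=2.8),cv2.resize(p[180:290,390:540],None,fx=2.6,fy=2.29)[:252]])[...,::-1])
E
```

```text
stand top 2567 px [168. 223.] ctr [553.2 269.8] size [182.1  73.6] ang 82.4 mean [548.7 265.7]
form top 7975 px [470. 228.] ctr [ 516.4 -237.9] size [201.8 117.7] ang 85.7 mean [ 515.1 -237.1]
board top 2076 px [444. 264.] ctr [ 515.3 -237. ] size [220.3 159.1] ang 85.6 mean [ 469.  -209.6]
handle top 321 px [128. 210.] ctr [558.2 312.8] size [31.9 30.9] ang 57.5 mean [558.  312.6]
handle top 422 px [182. 215.] ctr [546.1 227.5] size [35.6 30.9] ang 82.0 mean [546.1 227.6]
stand scene 2228 px [451. 271.] ctr [557.1 270.9] size [181.   79.6] ang 82.3 mean [568.3 274.7]
form scene 3457 px [193. 180.] ctr [ 522.4 -235.5] size [206.2 125.2] ang 86.2 mean [ 525.3 -231.3]
board scene 201 px [139. 154.] ctr [ 372.5 -500. ] size [154.2  20.9] ang 0.3 mean [ 373.8 -499.4]
board scene 247 px [243. 162.] ctr [ 307.4 -254.8] size [ 31.4 100.2] ang 34.9 mean [ 306.8 -255.5]
board scene 1588 px [195. 228.] ctr [ 521.5 -234.3] size [221.6 164.8] ang 85.5 mean [ 567.6 -209.4]
handle scene 307 px [430. 228.] ctr [550.9 229.2] size [35.8 37.3] ang 86.2 mean [551.5 229.2]
handle scene 286 px [483. 246.] ctr [564.3 313. ] size [38.3 32.1] ang 8.7 mean [564.3 313.5]
```

View pics/crop.png

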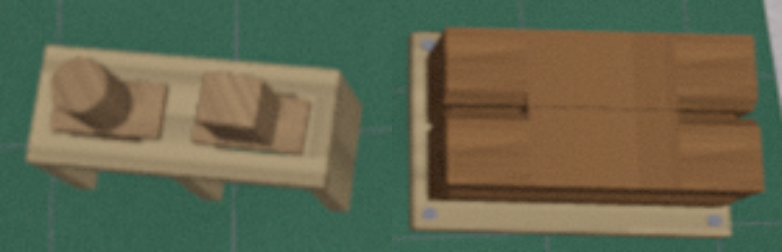

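```bash
cat >> h.py <<'E'
def pose():
    from scipy.spatial.transform import Rotation as Ro
    s=arm.observe();M=Ro.from_rotvec(s["ee_rot"]).as_matrix()
    print("t",s["clock"],"tcp mm",(s["position"]*1000).round(1),"jaw yaw",np.degrees(np.arctan2(M[1,2],M[0,2])).round(2),"fingers",M[:,1].round(3),"F",s["force"].round(1),"w",round(s["width"],3),"q",s["joints"].round(2));return s
E
python3 -c "
from h import *
pose()"
```

```text
t 0.1 tcp mm [ 194.6 -593.4  202. ] jaw yaw -71.85 fingers [-0.001  0.001 -1.   ] F [0.3 0.1 0. ] w 0.999 q [ 1.15  0.44  0.02  1.57 -0.01  1.13 -0.08]
```

carry_out(steps=[1, 0.4, 0.4, 0.4, 0.1, 1, 0.8, 0.8, 0.7, 0.25, 1, 0.9, 1, 0.7, 0.4, 1, 0.9, 1, 0.7, 0.4])

```text
clock: 0.5
position: [0.2908, -0.4894, 0.2751]
ee_rot: [-0.613, 1.848, -1.852]
force: [0.4, -0.1, 0.0]
width: 1.003
```

carry_out(steps=[1, 0.4, 0.4, 0, 0.15, 1, 0.8, 0.8, 0, 0.3, 1, 0.9, 1, 0, 0.4, 1, 0.9, 1, 0, 0.4])

```text
clock: 0.9
position: [0.3783, -0.3888, 0.2725]
ee_rot: [-0.85, 1.647, -1.644]
force: [0.4, 0.1, -0.5]
width: 1.003
```

carry_out(steps=[1, 0.4, 0.4, 0, 0.15, 1, 0.8, 0.8, 0, 0.3, 1, 0.9, 1, 0, 0.4, 1, 0.9, 1, 0, 0.4])

```text
clock: 1.3
position: [0.4675, -0.289, 0.2724]
ee_rot: [-1.048, 1.43, -1.427]
force: [-1.1, -0.1, -0.7]
width: 0.997
```

```bash
python3 -c "
from h import *
pose()"
```

```text
t 1.3 tcp mm [ 467.5 -289.   272.4] jaw yaw -17.34 fingers [ 0.001  0.003 -1.   ] F [-1.1 -0.1 -0.7] w 0.997 q [ 0.71  0.29 -0.32  1.63  0.09  1.24  0.06]
```

carry_out(steps=[1, 0.3, 0.4, 0, 0.1, 1, 0.7, 0.8, 0, 0.2, 1, 0.8, 1, 0, 0.21, 1, 0.8, 1, 0, 0.21])

```text
clock: 1.7
position: [0.5463, -0.1902, 0.2721]
ee_rot: [-1.137, 1.314, -1.311]
force: [0.2, 0.2, -0.4]
width: 1.001
```

carry_out(steps=[1, 0, 0.4, 0, 0, 1, 0, 0.8, 0, 0, 1, 0, 1, 0, 0])

```text
clock: 2.0
position: [0.544, -0.0924, 0.2725]
ee_rot: [-1.136, 1.318, -1.316]
force: [0.4, -0.1, -0.3]
width: 1.001
```

carry_out(steps=[1, 0, 0.4, 0, 0, 1, 0, 0.8, 0, 0, 1, 0, 1, 0, 0])

```text
clock: 2.3
position: [0.5441, 0.0076, 0.2726]
ee_rot: [-1.136, 1.317, -1.316]
force: [-0.1, 0.5, 0.8]
width: 0.998
```

carry_out(steps=[1, 0, 0.4, 0, 0, 1, 0, 0.8, 0, 0, 1, 0, 1, 0, 0])

```text
clock: 2.6
position: [0.5443, 0.1076, 0.2725]
ee_rot: [-1.136, 1.317, -1.316]
force: [-0.3, -0.0, 0.1]
width: 0.995
```

carry_out(steps=[1, 0, 0.4, 0, 0, 1, 0, 0.8, 0, 0, 1, 0, 1, 0, 0, 1, 0, 1, 0, 0, 1, 0, 1, 0, 0])

```text
clock: 3.1
position: [0.5452, 0.2039, 0.2722]
ee_rot: [-1.137, 1.318, -1.319]
force: [-0.4, -0.2, 0.6]
width: 0.998
```

```bash
python3 -c "
from h import *
pose()
p,d=get_image('scene');cv2.imwrite('pics/s1.png',p[...,::-1])"
```

```text
t 3.1 tcp mm [545.2 203.9 272.2] jaw yaw -8.54 fingers [-0.001 -0.002 -1.   ] F [-0.4 -0.2  0.6] w 0.998 q [-0.06  0.37 -0.54  1.54  0.2   1.28 -0.78]
```

View pics/s1.png

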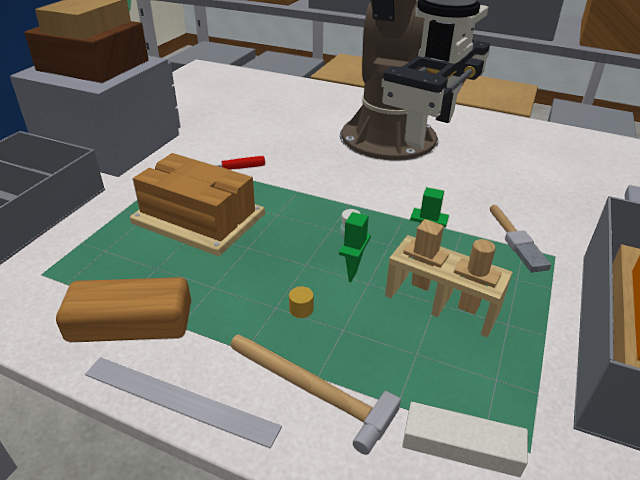

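```bash
python3 -c "
from h import *
print(proj('scene',[[.5452,.2039,.2722],[.546,.227,.143],[.60,.195,.272],[.49,.21,.272]]))
p,d=get_image('top');cv2.imwrite('pics/t1.png',p[...,::-1]);print(proj('top',[[.5452,.2039,.2722]]))"
```

```text
[[426.3396503  147.79172189]
 [429.51055888 225.37301235]
 [409.81899922 163.85722418]
 [439.42479314 133.06731718]]
[[174.56412234 190.1979803 ]]
```

View pics/t1.png

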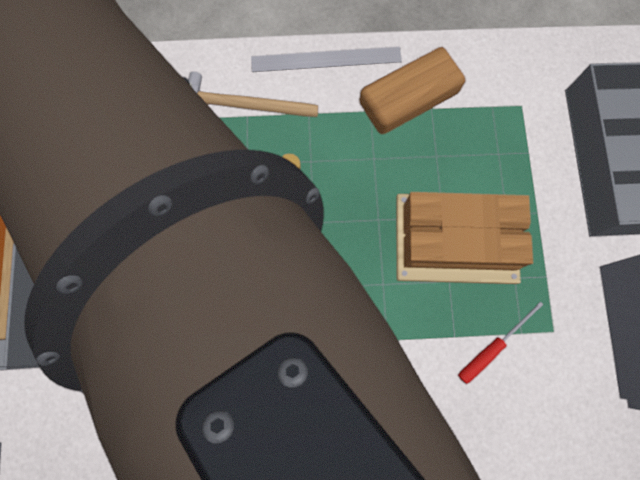

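The top view is blocked by the forearm, though the form is still clear at (465,232). In the scene view the finger tips look higher than their projection, so I'll crop to check.

```bash
python3 -c "
from h import *
p=cv2.imread('pics/s1.png')
for q in proj('scene',[[.5452,.2039,.2722],[.591,.197,.272],[.50,.21,.272]]): cv2.circle(p,tuple(map(int,q)),2,(0,0,255),-1)
cv2.imwrite('pics/s1c.png',cv2.resize(p[40:260,340:560],None,fx=2.7,fy=2.7))"
```

```text
(no output)
```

View pics/s1c.png

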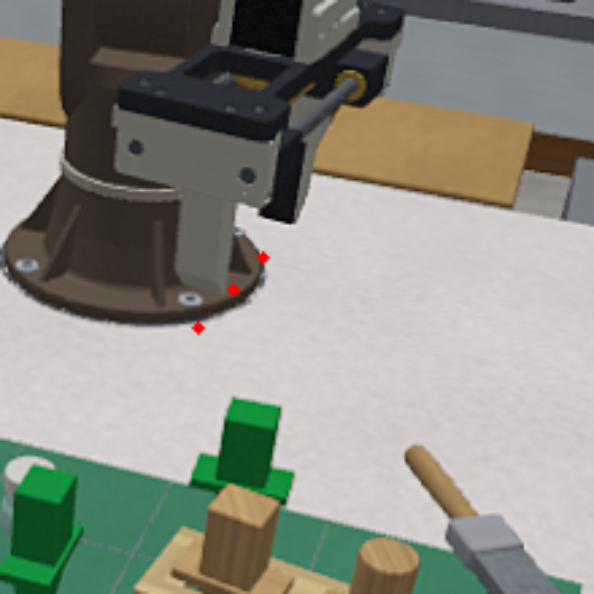

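The near tip shows at crop (200,290), about 14 px above its projection. That fits fingers that retract when open, so it's harmless for a 50 mm tall handle. I'll move over the wedge and partly descend.

carry_out(steps=[1, 0.01, 0.23, 0, 0.016, 1, 0.01, 0.23, -0.3, 0.016, 1, 0.01, 0.23, -0.6, 0.016, 1, 0.01, 0.23, -0.9, 0.016, 1, 0.01, 0.23, -0.9, 0.016, 1, 0.01, 0.23, -0.9, 0.016])

```text
clock: 3.8
position: [0.5461, 0.2277, 0.1832]
ee_rot: [-1.142, 1.309, -1.309]
force: [0.7, -0.2, 0.5]
width: 1.0
```

```bash
python3 -c "
from h import *
pose()
p,d=get_image('scene');cv2.imwrite('pics/s2c.png',cv2.resize(p[60:320,340:540],None,fx=2.3,fy=2.3)[...,::-1])"
```

```text
t 3.8 tcp mm [546.1 227.7 183.2] jaw yaw -7.79 fingers [-0.    -0.001 -1.   ] F [ 0.7 -0.2  0.5] w 1.0 q [-0.11  0.46 -0.54  1.65  0.25  1.11 -0.85]
```

View pics/s2c.png

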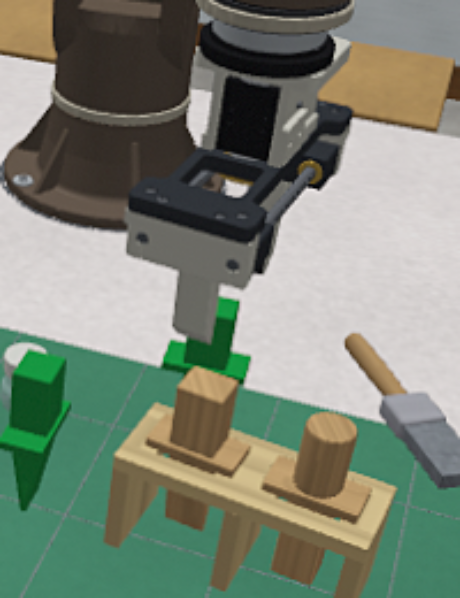

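The open gripper is lined up over the wedge handle, which is at crop (207,405). The green wedge behind is clear of the fingers. Descend and grip.

carry_out(steps=[1, 0, 0, -0.3, 0, 1, 0, 0, -0.6, 0, 1, 0, 0, -0.79, 0, 1, 0, 0, -0.79, 0, 1, 0, 0, -0.79, 0], grip_force=40)

```text
clock: 4.35
position: [0.5467, 0.2295, 0.1055]
ee_rot: [-1.14, 1.307, -1.308]
force: [0.2, -0.1, 0.8]
width: 1.001
```

carry_out(steps=[0, 0, 0, 0, 0, 0, 0, 0, 0, 0, 0, 0, 0, 0, 0, 0, 0, 0, 0, 0, 0, 0, 0, 0, 0, 0, 0, 0, 0, 0, 0, 0, 0, 0, 0, 0, 0, 0, 0, 0])

```text
clock: 5.15
position: [0.5457, 0.2291, 0.1037]
ee_rot: [-1.143, 1.307, -1.307]
force: [1.4, -0.0, 0.5]
width: 0.353
```

```bash
python3 -c "
from h import *
pose()
p,d=get_image('scene');masks('scene',p,d,BS['scene'],BF['scene']);cv2.imwrite('pics/s3c.png',cv2.resize(p[60:320,340:540],None,fx=2.3,fy=2.3)[...,::-1])"
```

```text
t 5.15 tcp mm [545.7 229.1 103.7] jaw yaw -7.68 fingers [-0. -0. -1.] F [ 1.4 -0.   0.5] w 0.353 q [-0.13  0.53 -0.51  1.74  0.31  0.95 -0.9 ]
stand scene 2210 px [451. 271.] ctr [557.  270.9] size [181.   79.4] ang 82.3 mean [568.  274.6]
form scene 3433 px [193. 180.] ctr [ 521.7 -235.3] size [206.1 124.4] ang 86.0 mean [ 525.  -230.8]
board scene 193 px [140. 154.] ctr [ 370.7 -499.4] size [150.6  18.7] ang 0.3 mean [ 371.7 -499.7]
board scene 264 px [241. 162.] ctr [ 305.6 -257. ] size [32.1 98.1] ang 37.9 mean [ 308.  -258.9]
board scene 1594 px [196. 228.] ctr [ 522.  -234.9] size [221.7 163.9] ang 86.1 mean [ 567.7 -208.5]
handle scene 289 px [484. 247.] ctr [564.2 313.9] size [38.2 30.9] ang 10.5 mean [564.6 314.1]
```

View pics/s3c.png

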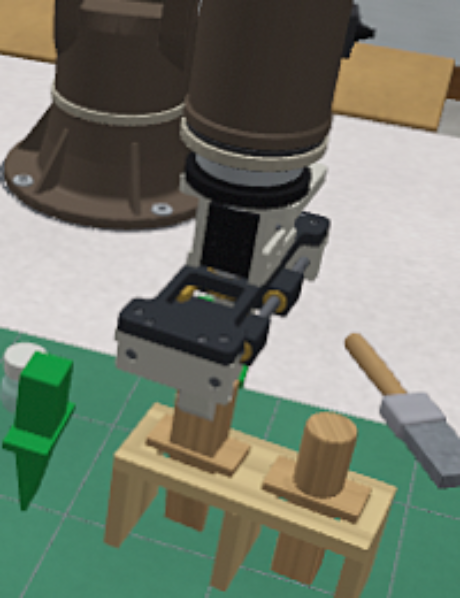

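The fingers hold the handle, at crop (205,415), with 32 mm measured against a 30 mm handle. Lift, then carry to the +y end of the form.

carry_out(steps=[0, 0, 0, 0.2, 0, 0, 0, 0, 0.4, 0, 0, 0, 0, 0.7, 0, 0, 0, 0, 1, 0, 0, 0, 0, 1, 0])

```text
clock: 5.7
position: [0.5474, 0.2305, 0.2077]
ee_rot: [-1.136, 1.305, -1.307]
force: [0.7, 0.3, -1.0]
width: 0.324
```

carry_out(steps=[0, 0, 0, 0.3, 0, 0, 0, 0, 0.7, 0, 0, 0, 0, 0.7, 0])

```text
clock: 6.0
position: [0.5474, 0.2306, 0.2781]
ee_rot: [-1.136, 1.304, -1.307]
force: [0.1, 0.9, -1.7]
width: 0.32
```

carry_out(steps=[0, -0.1, -0.2, 0, 0.03, 0, -0.2, -0.6, 0, 0.074, 0, -0.24, -1, 0, 0.074])

```text
clock: 6.3
position: [0.5201, 0.1285, 0.2723]
ee_rot: [-1.176, 1.264, -1.262]
force: [0.7, -0.9, -2.6]
width: 0.326
```

carry_out(steps=[0, 0, -0.3, 0, 0, 0, 0, -0.7, 0, 0, 0, 0, -1, 0, 0])

```text
clock: 6.6
position: [0.5209, 0.0262, 0.2724]
ee_rot: [-1.174, 1.267, -1.266]
force: [1.1, -0.2, -2.1]
width: 0.323
```

carry_out(steps=[0, 0, -0.3, 0, 0, 0, 0, -0.7, 0, 0, 0, 0, -1, 0, 0])

```text
clock: 6.9
position: [0.5208, -0.0737, 0.2724]
ee_rot: [-1.173, 1.267, -1.266]
force: [0.3, -0.9, -2.1]
width: 0.324
```

carry_out(steps=[0, 0, -0.3, 0, 0, 0, 0, -0.6, 0, 0, 0, 0, -0.92, 0, 0, 0, 0, -0.92, 0, 0, 0, 0, -0.92, 0, 0])

```text
clock: 7.4
position: [0.521, -0.1634, 0.2724]
ee_rot: [-1.172, 1.268, -1.265]
force: [-0.1, 1.0, -1.8]
width: 0.324
```

carry_out(steps=[0, 0, 0, -0.3, 0, 0, 0, 0, -0.6, 0, 0, 0, 0, -0.7, 0, 0, 0, 0, -0.7, 0, 0, 0, 0, -0.7, 0])

```text
clock: 7.9
position: [0.5223, -0.1623, 0.2047]
ee_rot: [-1.172, 1.263, -1.265]
force: [-0.0, 0.2, -2.2]
width: 0.326
```

```bash
python3 -c "
from h import *
pose()
p,d=get_image('scene');np.savez('pics/s4',p=p,d=d);cv2.imwrite('pics/s4c.png',cv2.resize(p[60:270,110:320],None,fx=2.8,fy=2.8)[...,::-1])
print((proj('scene',[[.5217,-.1627,.098],[.5217,-.1627,.113],[.5156,-.2375,.098]])-[110,60])*2.8)"
```

```text
t 7.9 tcp mm [ 522.3 -162.3  204.7] jaw yaw -4.29 fingers [ 0.001  0.    -1.   ] F [-0.   0.2 -2.2] w 0.326 q [ 0.52  0.34 -0.41  1.74  0.15  1.09 -0.02]
[[321.35418215 354.28162787]
 [319.24504435 334.9615806 ]
 [232.66814671 325.88573642]]
```

View pics/s4c.png

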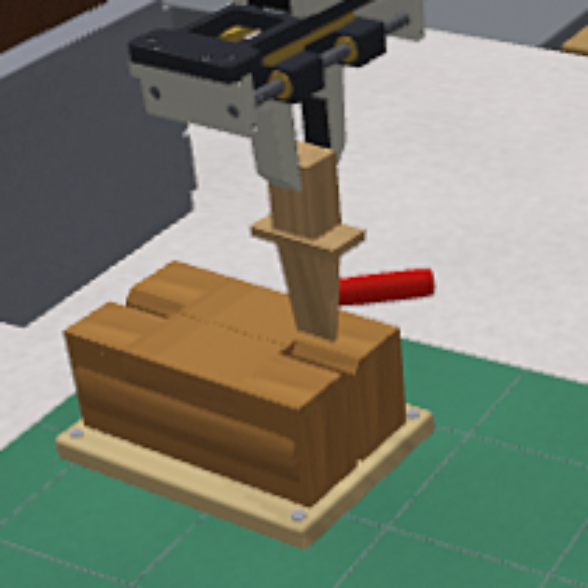

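The wedge, tip at crop (318,337), hangs over the +y notch, where it was predicted. Push to about d = 28 mm (8 mm opening) slowly.

carry_out(steps=[0, 0, 0, -0.15, 0, 0, 0, 0, -0.25, 0, 0, 0, 0, -0.3, 0, 0, 0, 0, -0.34, 0, 0, 0, 0, -0.38, 0, 0, 0, 0, -0.42, 0, 0, 0, 0, -0.46, 0, 0, 0, 0, -0.5, 0, 0, 0, 0, -0.53, 0, 0, 0, 0, -0.53, 0, 0, 0, 0, -0.53, 0])

```text
clock: 9.05
position: [0.5228, -0.163, 0.151]
ee_rot: [-1.171, 1.263, -1.266]
force: [2.7, 0.2, -0.2]
width: 0.323
```

```bash
python3 -c "
from h import *
pose()
p,d=get_image('scene');np.savez('pics/s5',p=p,d=d);cv2.imwrite('pics/s5c.png',cv2.resize(p[60:270,110:320],None,fx=2.8,fy=2.8)[...,::-1])"
```

```text
t 9.05 tcp mm [ 522.8 -163.   151. ] jaw yaw -4.35 fingers [ 0.002 -0.    -1.   ] F [ 2.7  0.2 -0.2] w 0.323 q [ 0.51  0.39 -0.4   1.81  0.18  0.98 -0.05]
```

View pics/s5c.png

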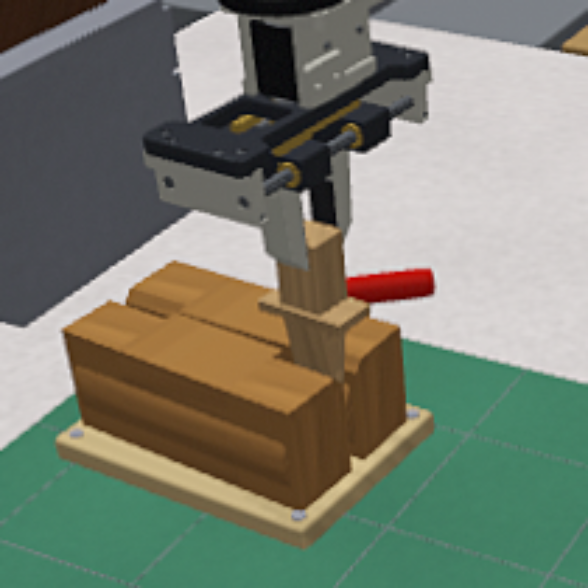

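The seam has opened at the +y end with the wedge at (320,350), nominal opening 7.8 mm. Lift and go to the other end.

carry_out(steps=[0, 0, 0, 0.1, 0, 0, 0, 0, 0.3, 0, 0, 0, 0, 0.6, 0, 0, 0, 0, 0.6, 0])

```text
clock: 9.5
position: [0.5231, -0.1631, 0.2146]
ee_rot: [-1.17, 1.261, -1.268]
force: [0.7, -0.2, -2.2]
width: 0.325
```

carry_out(steps=[0, -0.03, -0.3, 0, 0, 0, -0.06, -0.75, 0, 0, 0, -0.06, -0.75, 0, 0])

```text
clock: 9.8
position: [0.513, -0.2454, 0.2098]
ee_rot: [-1.173, 1.272, -1.272]
force: [-0.1, -1.4, -1.1]
width: 0.325
```

carry_out(steps=[0, -0.03, -0.4, 0, 0, 0, -0.06, -0.74, 0, 0, 0, -0.06, -0.74, 0, 0, 0, -0.06, -0.74, 0, 0, 0, -0.06, -0.74, 0, 0])

```text
clock: 10.3
position: [0.5095, -0.3106, 0.2104]
ee_rot: [-1.173, 1.265, -1.263]
force: [0.6, 0.2, -2.1]
width: 0.326
```

```bash
python3 -c "
from h import *
pose()
p,d=get_image('scene');np.savez('pics/s6',p=p,d=d);cv2.imwrite('pics/s6c.png',cv2.resize(p[60:270,110:320],None,fx=2.8,fy=2.8)[...,::-1])
q,e=get_image('top');cv2.imwrite('pics/t6.png',q[...,::-1]);np.savez('pics/t6',p=q,d=e)
masks('scene',p,d,BS['scene'],BF['scene'])"
```

```text
t 10.3 tcp mm [ 509.5 -310.6  210.4] jaw yaw -4.3 fingers [-0.001  0.001 -1.   ] F [ 0.6  0.2 -2.1] w 0.326 q [ 0.71  0.41 -0.35  1.61  0.15  1.15  0.25]
stand scene 2638 px [447. 267.] ctr [553.3 261.3] size [202.8  86.9] ang 80.1 mean [561.8 266.3]
form scene 3445 px [193. 180.] ctr [ 521.8 -235.4] size [207.1 132.2] ang 84.7 mean [ 526.5 -231.5]
board scene 149 px [135. 157.] ctr [ 388.2 -500. ] size [115.6  17.4] ang 0.5 mean [ 389.6 -499.3]
board scene 259 px [243. 162.] ctr [ 304.1 -256.4] size [ 36.7 100.4] ang 40.2 mean [ 305.6 -255.8]
board scene 1509 px [196. 228.] ctr [ 521.5 -234.4] size [222.  163.9] ang 85.7 mean [ 566.3 -208. ]
handle scene 285 px [483. 246.] ctr [563.8 313. ] size [37.2 32.4] ang 10.6 mean [564.3 313.6]
```

View pics/s6c.png

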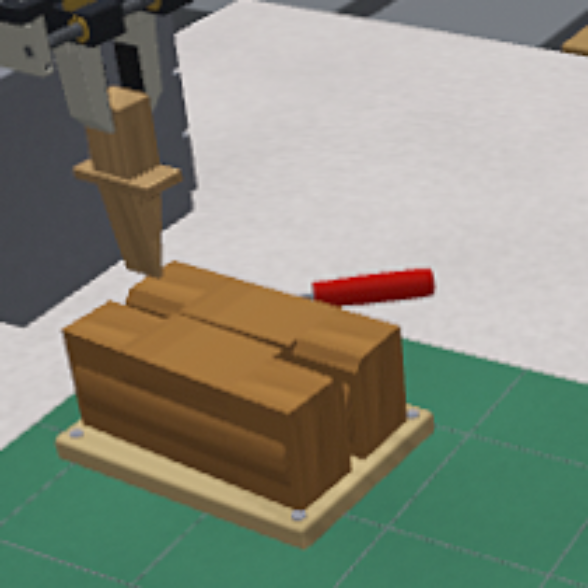

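The +y end stands about 8 mm open and the wedge, tip at (145,273), is above the -y notch. Same push here.

carry_out(steps=[0, 0.01, 0, -0.2, 0, 0, 0.01, 0, -0.31, 0, 0, 0.01, 0, -0.36, 0, 0, 0.01, 0, -0.4, 0, 0, 0.01, 0, -0.44, 0, 0, 0.01, 0, -0.48, 0, 0, 0.01, 0, -0.52, 0, 0, 0.01, 0, -0.56, 0, 0, 0.01, 0, -0.59, 0, 0, 0.01, 0, -0.59, 0, 0, 0.01, 0, -0.59, 0])

```text
clock: 11.5
position: [0.5114, -0.3121, 0.152]
ee_rot: [-1.172, 1.264, -1.266]
force: [1.8, -0.3, 1.3]
width: 0.323
```

```bash
python3 -c "
from h import *
pose()
p,d=get_image('scene');np.savez('pics/s7',p=p,d=d);cv2.imwrite('pics/s7c.png',cv2.resize(p[60:270,110:320],None,fx=2.8,fy=2.8)[...,::-1])
masks('scene',p,d,BS['scene'],BF['scene'])"
```

```text
t 11.5 tcp mm [ 511.4 -312.1  152. ] jaw yaw -4.35 fingers [ 0.001 -0.    -1.   ] F [ 1.8 -0.3  1.3] w 0.323 q [ 0.7   0.46 -0.34  1.68  0.18  1.02  0.22]
stand scene 2616 px [447. 267.] ctr [552.1 261.3] size [201.4  87.1] ang 82.0 mean [561.8 266.1]
form scene 3469 px [193. 181.] ctr [ 524.1 -235.6] size [207.2 131.8] ang 86.1 mean [ 528.7 -229.6]
board scene 111 px [131. 160.] ctr [ 405.5 -499.9] size [81.  19.4] ang 0.0 mean [ 404.7 -498.8]
board scene 251 px [242. 162.] ctr [ 307.2 -254.1] size [33.  97.5] ang 31.7 mean [ 307.7 -256.8]
board scene 1409 px [198. 229.] ctr [ 521.4 -234.3] size [222.2 163.6] ang 85.8 mean [ 567.1 -204.6]
handle scene 288 px [484. 247.] ctr [564.2 313.9] size [38.2 30.9] ang 10.5 mean [564.5 313.9]
```

View pics/s7c.png

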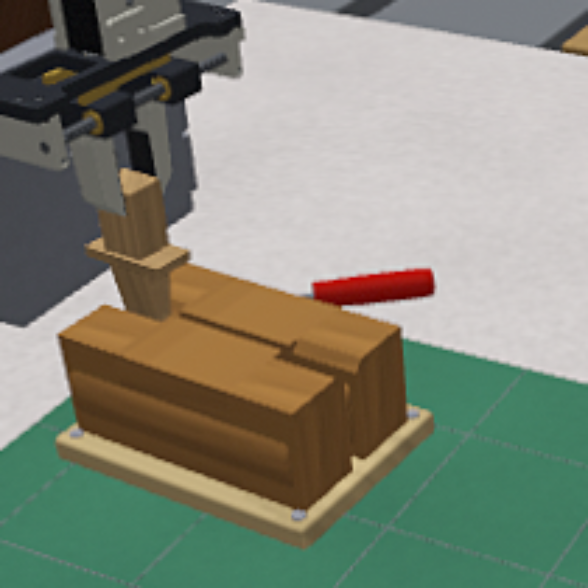

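The form width grew by about 7.4 mm, which fits both ends being about 7.6 mm open. The 12 pictures are used up, so I'm going on numbers. Push here to d ≈ 52 mm (16.3 mm, difference 8.6 mm), then lift.

carry_out(steps=[0, 0, 0, -0.04, 0, 0, 0, 0, -0.08, 0, 0, 0, 0, -0.12, 0, 0, 0, 0, -0.16, 0, 0, 0, 0, -0.2, 0, 0, 0, 0, -0.23, 0, 0, 0, 0, -0.25, 0, 0, 0, 0, -0.25, 0, 0, 0, 0, -0.25, 0])

```text
clock: 12.45
position: [0.5108, -0.3121, 0.1268]
ee_rot: [-1.172, 1.265, -1.265]
force: [1.2, -0.2, 2.5]
width: 0.321
```

```bash
python3 -c "
from h import *
pose()
p,d=get_image('scene');np.savez('pics/s8',p=p,d=d)
masks('scene',p,d,BS['scene'],BF['scene'])"|grep -v -e hand -e stand -e board
```

```text
t 12.45 tcp mm [ 510.8 -312.1  126.8] jaw yaw -4.36 fingers [ 0. -0. -1.] F [ 1.2 -0.2  2.5] w 0.321 q [ 0.7   0.49 -0.34  1.71  0.19  0.97  0.21]
form scene 3433 px [193. 181.] ctr [ 524.4 -234.5] size [205.7 139.2] ang 84.8 mean [ 529.3 -228.3]
```

carry_out(steps=[0, 0, 0, 0.1, 0, 0, 0, 0, 0.3, 0, 0, 0, 0, 0.6, 0, 0, 0, 0, 0.85, 0, 0, 0, 0, 0.85, 0])

```text
clock: 13.0
position: [0.5121, -0.3123, 0.2155]
ee_rot: [-1.171, 1.261, -1.268]
force: [1.3, -0.6, -1.7]
width: 0.321
```

carry_out(steps=[0, 0.03, 0.3, 0, 0, 0, 0.06, 0.75, 0, 0, 0, 0.06, 0.75, 0, 0])

```text
clock: 13.3
position: [0.517, -0.2291, 0.2113]
ee_rot: [-1.174, 1.262, -1.255]
force: [0.4, -0.0, -2.7]
width: 0.322
```

carry_out(steps=[0, 0.03, 0.4, 0, 0, 0, 0.06, 0.75, 0, 0, 0, 0.06, 0.75, 0, 0, 0, 0.06, 0.75, 0, 0, 0, 0.06, 0.75, 0, 0])

```text
clock: 13.8
position: [0.522, -0.163, 0.2112]
ee_rot: [-1.173, 1.266, -1.265]
force: [-0.2, -0.9, -2.5]
width: 0.324
```

```bash
python3 -c "
from h import *
pose()
p,d=get_image('top');np.savez('pics/t9',p=p,d=d)
masks('top',p,d,BS['top'],BF['top'])
p,d=get_image('scene');np.savez('pics/s9',p=p,d=d)
masks('scene',p,d,BS['scene'],BF['scene'])"|grep -v -e hand -e stand -e board
```

```text
t 13.8 tcp mm [ 522.  -163.   211.2] jaw yaw -4.41 fingers [-0.001 -0.    -1.   ] F [-0.2 -0.9 -2.5] w 0.324 q [ 0.52  0.34 -0.41  1.73  0.15  1.11 -0.02]
form top 352 px [417. 199.] ctr [ 558.5 -161.3] size [43.5 53.8] ang 87.4 mean [ 567.8 -153.7]
form top 695 px [514. 211.] ctr [ 547.7 -307.7] size [66.5 55. ] ang 88.3 mean [ 540.7 -315.8]
form top 2258 px [472. 251.] ctr [ 480.1 -233.9] size [201.8  54.1] ang 83.3 mean [ 475.1 -237.5]
form scene 3397 px [191. 181.] ctr [ 524.5 -234.4] size [206.2 138.3] ang 84.5 mean [ 529.8 -232.1]
```

carry_out(steps=[0, 0, 0, -0.2, 0, 0, 0, 0, -0.4, 0, 0, 0, 0, -0.53, 0, 0, 0, 0, -0.59, 0, 0, 0, 0, -0.64, 0, 0, 0, 0, -0.68, 0, 0, 0, 0, -0.72, 0, 0, 0, 0, -0.76, 0, 0, 0, 0, -0.8, 0, 0, 0, 0, -0.85, 0, 0, 0, 0, -0.85, 0, 0, 0, 0, -0.85, 0])

```text
clock: 15.1
position: [0.5231, -0.1619, 0.1267]
ee_rot: [-1.172, 1.264, -1.265]
force: [3.8, -0.8, -2.3]
width: 0.327
```

```bash
python3 -c "
from h import *
pose()
p,d=get_image('scene');np.savez('pics/s10',p=p,d=d)
masks('scene',p,d,BS['scene'],BF['scene'])"|grep -v -e hand -e stand -e board
```

```text
t 15.1 tcp mm [ 523.1 -161.9  126.7] jaw yaw -4.34 fingers [ 0.001  0.    -1.   ] F [ 3.8 -0.8 -2.3] w 0.327 q [ 0.5   0.42 -0.39  1.83  0.2   0.92 -0.06]
form scene 860 px [187. 165.] ctr [ 484.4 -272.2] size [125.3  64.9] ang 84.1 mean [ 485.  -273.8]
form scene 1925 px [182. 189.] ctr [ 561.1 -238.7] size [206.9  70.8] ang 88.0 mean [ 562.5 -231.9]
form scene 158 px [244. 177.] ctr [ 475.9 -145.5] size [59.7 32.7] ang 49.8 mean [ 476.  -147.8]
```

carry_out(steps=[0, 0, 0, 0.1, 0, 0, 0, 0, 0.3, 0, 0, 0, 0, 0.6, 0, 0, 0, 0, 0.9, 0])

```text
clock: 15.55
position: [0.5212, -0.1616, 0.2178]
ee_rot: [-1.174, 1.267, -1.263]
force: [1.5, -0.6, -2.0]
width: 0.327
```

carry_out(steps=[0, 0, 0, 0.3, 0, 0, 0, 0, 0.6, 0, 0, 0, 0, 0.6, 0])

```text
clock: 15.85
position: [0.5239, -0.1618, 0.2813]
ee_rot: [-1.169, 1.26, -1.268]
force: [0.3, 0.1, -1.1]
width: 0.327
```

carry_out(steps=[0, 0.1, 0.3, 0, -0.03, 0, 0.2, 0.7, 0, -0.074, 0, 0.23, 1, 0, -0.074])

```text
clock: 16.15
position: [0.545, -0.0596, 0.2762]
ee_rot: [-1.143, 1.31, -1.306]
force: [-0.3, 0.8, -2.2]
width: 0.328
```

carry_out(steps=[0, 0, 0.3, 0, 0, 0, 0, 0.7, 0, 0, 0, 0, 1, 0, 0])

```text
clock: 16.45
position: [0.5441, 0.0404, 0.2762]
ee_rot: [-1.145, 1.308, -1.305]
force: [0.2, 0.0, -2.2]
width: 0.325
```

carry_out(steps=[0, 0, 0.3, 0, 0, 0, 0, 0.7, 0, 0, 0, 0, 1, 0, 0])

```text
clock: 16.75
position: [0.5441, 0.1401, 0.2762]
ee_rot: [-1.145, 1.308, -1.306]
force: [0.6, 0.5, -2.4]
width: 0.326
```

carry_out(steps=[0, 0, 0.3, 0, 0, 0, 0, 0.6, 0, 0, 0, 0, 0.92, 0, 0, 0, 0, 0.92, 0, 0, 0, 0, 0.92, 0, 0])

```text
clock: 17.25
position: [0.5446, 0.2303, 0.276]
ee_rot: [-1.146, 1.307, -1.306]
force: [0.5, -1.3, -2.9]
width: 0.323
```

```bash
cat > gap.py <<'E'
from h import *
pose()
for n in("top","scene"):
    p,d=get_image(n);masks(n,p,d,BS[n],BF[n])
    if n=="top":   # seam gap: top-surface pixels in form frame, per-station edges
        Z=cloud(n,d)[...,2];m=(Z>.09)&(Z<.105);m[:180]=0;m[290:]=0;m[:,:390]=0;m[:,540:]=0
        v,u=np.nonzero(m);q=onplane(n,np.c_[u,v],.098)[:,:2]*1e3-[515.8,-237.5]
        a=np.radians(85.65);s=q@[np.cos(a),np.sin(a)];y=q@[-np.sin(a),np.cos(a)]
        for c in(-85,-75,-65,-40,-20,0,20,40,65,75,85):
            w=np.abs(s-c)<4;L=y[w&(y>0)];Rr=y[w&(y<0)];print(c,"outer",L.max().round(1),Rr.min().round(1),"gap",(L.min()-Rr.max()).round(1))
E
python3 gap.py
```

```text
t 17.25 tcp mm [544.6 230.3 276. ] jaw yaw -7.57 fingers [-0.002 -0.001 -1.   ] F [ 0.5 -1.3 -2.9] w 0.323 q [-0.11  0.39 -0.55  1.51  0.21  1.3  -0.81]
form top 3914 px [469. 205.] ctr [ 554.5 -241.6] size [200.8  59.8] ang 85.4 mean [ 554.9 -239.9]
form top 4116 px [471. 249.] ctr [ 480.4 -235.5] size [201.1  59.2] ang 85.2 mean [ 479.  -234.9]
board top 1647 px [438. 262.] ctr [ 515.2 -237.1] size [220.4 158.6] ang 85.5 mean [ 473.2 -199.3]
-85 outer 65.9 -65.6 gap 23.7
-75 outer 66.1 -65.2 gap 22.1
-65 outer 64.9 -66.7 gap 22.0
-40 outer 65.5 -65.9 gap 15.2
-20 outer 64.5 -66.9 gap 16.9
0 outer 65.0 -66.3 gap 15.2
20 outer 64.0 -67.5 gap 15.4
40 outer 64.6 -68.6 gap 15.2
65 outer 63.7 -67.8 gap 22.1
75 outer 64.0 -69.1 gap 22.0
85 outer 64.2 -68.9 gap 22.0
stand scene 2609 px [447. 267.] ctr [554.2 260.4] size [202.6  81.9] ang 81.4 mean [561.9 266. ]
form scene 1634 px [206. 171.] ctr [ 486.4 -232.4] size [204.7  66.8] ang 86.0 mean [ 486.3 -227.6]
form scene 1847 px [180. 189.] ctr [ 560.8 -238.4] size [206.6  64.8] ang 85.6 mean [ 563.5 -235. ]
board scene 196 px [140. 154.] ctr [ 372.5 -499.4] size [154.2  20. ] ang 0.1 mean [ 371.1 -499.3]
board scene 255 px [243. 162.] ctr [ 304.9 -255.4] size [32.2 98.4] ang 34.9 mean [ 306.4 -256.4]
board scene 1341 px [200. 229.] ctr [ 522.3 -234.8] size [222.1 164.2] ang 86.1 mean [ 566.  -200.4]
handle scene 289 px [483. 246.] ctr [564.3 313. ] size [38.3 32.1] ang 8.7 mean [564.5 313.6]
```

```bash
python3 - <<'E'
from h import *
z=np.load("pics/top0.npz");p1,d1=get_image("top")
a=np.radians(85.65)
def edges(d):
    Z=cloud("top",d)[...,2];m=(Z>.092)&(Z<.104);m[:180]=0;m[290:]=0;m[:,:390]=0;m[:,540:]=0
    m=cv2.morphologyEx(m.astype(np.uint8),cv2.MORPH_OPEN,np.ones((3,3)))
    top=[];bot=[];gi=[];gj=[]
    for u in range(400,535):
        v=np.nonzero(m[:,u])[0]
        if len(v)<20: continue
        top.append((u,v[0]-.5));bot.append((u,v[-1]+.5))
        k=np.argmax(np.diff(v))
        if np.diff(v)[k]>2: gi.append((u,v[k]+.5));gj.append((u,v[k+1]-.5))
    out=[]
    for e in(top,bot,gi,gj):
        if len(e)<20: out.append(None);continue
        q=onplane("top",e,.098)[:,:2]*1e3-[515.8,-237.5]
        out.append((q@[np.cos(a),np.sin(a)],q@[-np.sin(a),np.cos(a)]))
    return out
def fit(e,lim):
    s,y=e;w=np.abs(s)<lim;f=np.polyfit(s[w],y[w],1);r=y-np.polyval(f,s);w&=np.abs(r)<1.5;return np.polyfit(s[w],y[w],1)
E0=edges(z["d"]);E1=edges(d1)
W0=[fit(E0[i],90) for i in(0,1)];W1=[fit(E1[i],90) for i in(0,1)]
for s in(-75,0,75):
    f=lambda W:abs(np.polyval(W[0],s)-np.polyval(W[1],s));print(s,"outer closed",f(W0).round(2),"now",f(W1).round(2),"opening",(f(W1)-f(W0)).round(2))
g=[fit(E1[i],21) for i in(2,3)];print("seam gap mid",abs(np.polyval(g[0],0)-np.polyval(g[1],0)).round(2))
E
```

```text
-75 outer closed 115.97 now 131.78 opening 15.81
0 outer closed 116.81 now 132.76 opening 15.95
75 outer closed 117.64 now 133.74 opening 16.09
seam gap mid 15.3
```

Opening measures 15.8 to 16.1 mm at both ends. Lower the wedge into its slot.

carry_out(steps=[0, 0.01, -0.01, -0.3, 0, 0, 0.01, -0.01, -0.6, 0, 0, 0.01, -0.01, -0.9, 0, 0, 0.01, -0.01, -0.9, 0, 0, 0.01, -0.01, -0.9, 0])

```text
clock: 17.9
position: [0.5469, 0.2282, 0.1873]
ee_rot: [-1.143, 1.308, -1.308]
force: [0.2, -0.3, -1.4]
width: 0.324
```

carry_out(steps=[0, 0, 0, -0.2, 0, 0, 0, 0, -0.4, 0, 0, 0, 0, -0.6, 0, 0, 0, 0, -0.7, 0, 0, 0, 0, -0.7, 0, 0, 0, 0, -0.7, 0])

```text
clock: 18.5
position: [0.5475, 0.2295, 0.1182]
ee_rot: [-1.141, 1.307, -1.308]
force: [0.3, 0.1, -1.0]
width: 0.326
```

```bash
python3 -c "
from h import *
pose()"
```

```text
t 18.5 tcp mm [547.5 229.5 118.2] jaw yaw -7.7 fingers [ 0.002  0.001 -1.   ] F [ 0.3  0.1 -1. ] w 0.326 q [-0.13  0.52 -0.51  1.72  0.3   0.97 -0.89]
```

carry_out(steps=[0, -0.01, 0, -0.05, 0, 0, -0.01, 0, -0.1, 0, 0, -0.01, 0, -0.14, 0, 0, -0.01, 0, -0.14, 0, 0, -0.01, 0, -0.14, 0])

```text
clock: 19.0
position: [0.5465, 0.2293, 0.1032]
ee_rot: [-1.141, 1.307, -1.308]
force: [0.9, -0.8, 2.5]
width: 0.322
```

```bash
python3 -c "
from h import *
pose()"
```

```text
t 19.0 tcp mm [546.5 229.3 103.2] jaw yaw -7.69 fingers [ 0.002  0.    -1.   ] F [ 0.9 -0.8  2.5] w 0.322 q [-0.14  0.53 -0.5   1.74  0.31  0.94 -0.9 ]
```

The collar is seated (TCP z 103.2, force +2.5 N). Release, rise straight up, then clear the view.

carry_out(steps=[1, 0, 0, 0, 0, 1, 0, 0, 0, 0, 1, 0, 0, 0, 0, 1, 0, 0, 0, 0, 1, 0, 0, 0, 0, 1, 0, 0, 0, 0, 1, 0, 0, 0, 0, 1, 0, 0, 0, 0])

```text
clock: 19.8
position: [0.5457, 0.2291, 0.1027]
ee_rot: [-1.143, 1.307, -1.307]
force: [-0.0, 0.4, 0.2]
width: 0.962
```

carry_out(steps=[1, 0, 0, 0.1, 0, 1, 0, 0, 0.3, 0, 1, 0, 0, 0.6, 0, 1, 0, 0, 1, 0, 1, 0, 0, 1, 0])

```text
clock: 20.3
position: [0.5481, 0.2312, 0.209]
ee_rot: [-1.134, 1.303, -1.307]
force: [0.2, 0.6, -0.2]
width: 0.999
```

carry_out(steps=[1, 0, 0, 0.4, 0, 1, 0, 0, 0.8, 0, 1, 0, 0, 0.8, 0])

```text
clock: 20.6
position: [0.5477, 0.231, 0.289]
ee_rot: [-1.133, 1.303, -1.307]
force: [-0.4, 0.7, 0.0]
width: 1.0
```

carry_out(steps=[1, -0.2, -0.4, 0, 0, 1, -0.5, -0.8, 0, 0, 1, -0.8, -1, 0, 0])

```text
clock: 20.9
position: [0.4649, 0.1257, 0.2823]
ee_rot: [-1.142, 1.309, -1.311]
force: [0.1, -0.2, 0.1]
width: 0.999
```

carry_out(steps=[1, -0.1, -0.4, 0, 0, 1, -0.1, -0.8, 0, 0, 1, -0.1, -1, 0, 0])

```text
clock: 21.2
position: [0.4551, 0.0255, 0.2831]
ee_rot: [-1.142, 1.308, -1.311]
force: [0.5, 0.3, -0.1]
width: 0.999
```

carry_out(steps=[1, 0, -0.4, 0, 0, 1, 0, -0.8, 0, 0, 1, 0, -0.9, 0, 0, 1, 0, -0.9, 0, 0, 1, 0, -0.9, 0, 0])

```text
clock: 21.7
position: [0.4557, -0.0596, 0.2829]
ee_rot: [-1.143, 1.307, -1.306]
force: [-0.3, 1.1, 1.1]
width: 0.998
```

```bash
python3 gap.py | grep -v board
```

```text
t 21.7 tcp mm [455.7 -59.6 282.9] jaw yaw -7.63 fingers [ 0.     0.001 -1.   ] F [-0.3  1.1  1.1] w 0.998 q [ 0.39  0.13 -0.42  1.8   0.06  1.22 -0.18]
stand top 2298 px [163. 223.] ctr [553.1 269.9] size [182.   73.8] ang 82.4 mean [549.3 274.3]
handle top 322 px [128. 210.] ctr [558.  312.5] size [32.1 30.7] ang 45.4 mean [557.7 312.4]
handle top 428 px [182. 215.] ctr [546.  227.4] size [35.8 30.9] ang 81.7 mean [545.9 227.7]Traceback (most recent call last):
  File "gap.py", line 7, in <module>
    v,u=np.nonzero(m);q=onplane(n,np.c_[u,v],.098)[:,:2]*1e3-[515.8,-237.5]
                        ~~~~~~~^^^^^^^^^^^^^^^^^^^
  File "h.py", line 10, in onplane
    o,r=ray(n,uv);return o+r*((z-o[2])/r[:,2])[:,None]
        ~~~^^^^^^
  File "h.py", line 7, in ray
    k,d,R,t=K(n);p=cv2.undistortPoints(np.array(uv,float).reshape(-1,1,2),k,d).reshape(-1,2)
                   ~~~~~~~~~~~~~~~~~~~^^^^^^^^^^^^^^^^^^^^^^^^^^^^^^^^^^^^^^^^
cv2.error: OpenCV(4.12.0) /io/opencv/modules/calib3d/src/undistort.dispatch.cpp:347: error: (-215:Assertion failed) CV_IS_MAT(_src) && CV_IS_MAT(_dst) && (_src->rows == 1 || _src->cols == 1) && (_dst->rows == 1 || _dst->cols == 1) && _src->cols + _src->rows - 1 == _dst->rows + _dst->cols - 1 && (CV_MAT_TYPE(_src->type) == CV_32FC2 || CV_MAT_TYPE(_src->type) == CV_64FC2) && (CV_MAT_TYPE(_dst->type) == CV_32FC2 || CV_MAT_TYPE(_dst->type) == CV_64FC2) in function 'cvUndistortPointsInternal'
```

The wedge is back at (546.0, 227.4) against (546.1, 227.5) at the start, at the same height and angle. In this look the arm hides the form from the top camera, but nothing has touched it since the 16 mm reading. Handing in.

```bash
python3 -c "
from h import *
print(arm.sign_off())"
```

```text
the job is handed in; nothing more can be done
None
```

The seam stands about 16 mm open at both ends, the wedge is back in its own slot, and the job was handed in after about 22 s of the 69 s. No verdict is reported on hand-in.

**What I did:** I gripped the wedge by its handle. By wedge depth, the +y end went to about 7.8 mm first and the -y end to about 7.5 mm. I then took the -y end to about 16.3 mm and the +y end to about 16.3 mm. By these figures the ends were never more than about 9 mm apart. The fingers did not go near the form.

**Last checks:**
- **Opening:** the top view, fitted to the outer edges, gave 15.8 mm at the -y end and 16.1 mm at the +y end. The seam gap at the middle read a little lower, 15.3 mm, and the distance between the halves' centres gave 16.3 mm. They disagree by about 1 mm, less than one pixel.
- **Wedge:** after release its handle was at (546.0, 227.4) mm, against (546.1, 227.5) mm at the start. It has the same height band, and its angle is within 0.3°.
- **Gripper:** it was open and well clear of everything at hand-in.

**Not checked:** the final look could not re-measure the form because the arm blocked the top camera. The opening figures are from just before the wedge was put back; the robot did not go back to the form after that.

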